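# Hang the hand terminal on its spring-balanced arm

## Task

Lift the autosampler's hand terminal out of its charging cradle and hook the bracket on its back over the rail of the spring-balanced arm, between the two orange ears. Ease its weight onto the arm gently, going down with it until the spring alone carries the terminal and the arm has come to rest, and only then let go, so that the arm neither drops nor springs up; leave the terminal hanging upright and do not disturb the other things on the bench.

Things in the scene. Friction and masses are not known exactly. Their poses are not given: they have to be found in the camera images.
- terminal: Hand terminal: pale upright slab with a grey battery half at the back, 28 mm thick (x), 100 wide (y), 150 tall (z). Origin: centre of its underside. A dark rubber band covers the top 40 mm: grip it there from above, across the thickness. Screen, dial and keys on the front (-x); a steel bracket 40 mm wide on the back (+x), see hanger. Its weight is unknown, 3.8 to 9.2 N
- hanger (a point): Seat of the terminal's bracket, at (19, 0, 90) mm in the terminal's frame, same axes: middle of the underside of a 4 mm thick web that sticks out of the back. It closes the top of a channel 10 mm wide (x), between the terminal's back (x = 14 mm) and the lip
- lip (a point): Lower edge of the bracket's lip, at (30, 0, 72) mm in the terminal's frame. The lip, 4 mm thick and 40 mm wide, hangs from the web's outer end: upright from x = 24 to 28 mm, its last 8 mm flared outward, so that the channel, open below and at the sides, is wider at its mouth
- cradle: Dark charging cradle fixed to the bench, foot 85 x 150 mm. Origin: centre of its underside. The terminal stands upright in its slot with 2.5 mm of play all round, on a floor 10 mm above the bench; the slot's rim is 36 mm above the bench. At the start the terminal's axes are the cradle's
- rail (a point): Middle of the rail, the rounded upper edge of the upright steel plate on the arm's head: 5 mm thick (x), 68 mm wide (y), 85 mm tall. Axes: z up, y along the rail (+y towards the stand), x square to the plate. The terminal hangs on the -x side with its axes along these, screen to -x, lip behind the plate, web on the rail. 260 mm above the bench while unloaded
- bumper (a point): Front of a rubber bumper bar, 78 mm below the rail, 3.5 mm proud of the plate's -x face. The hung terminal's back leans on it, upright to about 0.02 rad; a terminal let go with its back off the bumper rocks onto it and jolts the arm. Axes as the rail's
- ear (a point): Tip of the orange ear at the rail's +y end, 12 mm above the rail; a like ear is at the -y end. Both slant outward: about 53 mm between them at the rail, 64 mm at the tips; the bracket goes between. Axes as the rail's
- head: Dark head with the steel plate, at the arm's free end. Origin: its upper link pin; the rail's middle is at (-14, -55, 40) mm from it. Parallel links keep it upright; sinking on an arc, it also moves up to 10 mm along its own -y until 0.26 rad, then back, and would drag a terminal held still. Apart from plate, bumper and ears it lies behind the plate's front and 28 mm or more to the rail's +y side
- lift_arm (a joint): How far the spring arm has sunk, rad: 0 at the upper stop (unloaded, as at the start), lower stop 0.52. Links 280 mm long, 0.26 rad above level at 0. It leaves the stop at 0.5 to 2 N on the rail (the spring's setting is unknown), then sinks about 13 mm per N, 25 to 120 mm under the terminal. Lightly damped: let go early it drops and bounces, let go pressed down it springs up
- swivel (a joint): Turn of the whole arm about the stand's column, rad, anticlockwise from above, 0 when it points to -y. Stiff: it takes about 2 N sideways at the head to turn it, and it stays where it is left
- stand_foot: Round steel foot of the arm, 150 mm across, fixed to the bench, with an 91 mm high column in its middle. Origin: centre of its underside. The rail's middle is about 356 mm from the column's axis
- solvent_bottle: Bystander: glass bottle with a blue cap, 70 mm across, 138 mm high, loose. Origin: centre of its underside
- beaker: Bystander: glass beaker, 68 mm across, 90 mm high, loose. Origin: centre of its underside
- vial_rack: Bystander: pale rack of small vials, 80 x 120 mm, 40 mm high, loose. Origin: centre of its underside
- bottle_cap: Bystander: blue bottle cap, 42 mm across, 22 mm high, loose. Origin: centre of its underside
There are look-alikes about, which are no part of the job. What is shaped like the terminal but yellow is not meant.

How it is judged:
By the outcome, as a careful person would: the job done as asked, in the order asked, and still so for the second after the job is handed in, with the robot touching nothing.
It also fails if it takes over 64 s, if anything falls off the work surface, if the arm or the gripper's body presses on something with over 40 N, if the wrist force passes 120 N, or if a joint passes its speed limit or range.

## Robot

A 6-joint arm with a two-finger parallel gripper is mounted at the origin on the work surface. World frame = base frame: x ahead of the robot, y to its left, z up, the work surface at z = 0. Lengths are in m, angles in rad, forces in N, time in s.
With the tool pointing down it reaches from about 0.25 to 0.725 m from the base axis. Payload 4 kg.
Tool frame: the origin (TCP) lies midway between the tips of the shut fingers; the grasp point (between the pads) lies 19 mm behind it; z points along the fingers, x is the direction in which the jaws open and shut, and the axes are right-handed (so a half turn about z gives the same grasp; the last joint's range is limited). The gripper opens to 85 mm and grips with 20 to 120 N. Pads are 22 mm wide; open, the fingers measure 114 mm over their backs; the gripper's body (76 mm by 85 mm) begins 54 mm behind the grasp point. The pads swing forward as they close: fully open they stand 13 mm farther back than shut.
Start: joints at [-1.158, 0.241, 0.005, 1.335, 0, 1.571], TCP at [0.201, -0.458, 0.231] pointing down, gripper open.
Joint ranges: [-2.72, 2.72], [-1.05, 1.87], [-1.09, 1.28], [-1.99, 2.15], [-1.42, 1.44], [-3.14, 3.14]. Speed limits (rad/s): [2.79, 2.79, 3.14, 3.14, 3.14, 3.14].

## Interface

Orientations are given as a unit quaternion [x, y, z, w].
In Python, from workcell import telemetry, camera, get_calibration, bot gives the robot as it stands.
- The arm moves only by the tool step_arm, never from a script. Its argument "increments" is a list of rows, each an object with "slide": the shift along the tool's x, y, z in m, a list of three; "turn": the turn, a rotation vector about the tool's x, y, z in rad, a list of three; "grip": the closure, from -1 (fully open) to 1 (shut), so that 0 is half open. A call has 1 to 12 rows; each row shifts and turns the commanded pose from where the row before left it, along the tool's axes as they then stand; what a row does not reach is not made up. A row lasts 1/12 s, in which the tool goes at most 41.7 mm and 7.16 degrees, less where a joint would pass 70% of its speed; a pose out of reach is approached as far as the arm can. A call is refused whole if a number of a shift passes 0.0417 or a number of a turn 0.125, either way. A call with a gripper value outside its range is refused whole. The fingers move at their own pace and stop on an object; the grip force is fixed at half the most. Time passes only in rows, so rows that do not move let the fingers close. It gives the time, the measured TCP pose, the force and the opening at its end, in the units of the state.
- telemetry.get_obs(): the state, without advancing time (a new reading comes with each control period).
- camera(name): name is "side" or "top" or "wrist"; returns (picture, depth): 400x640x3 uint8, red, green, blue; 400x640 float32, m along the optical axis (not along the pixel's ray), 0 where there is no reading.
- get_calibration(name): a dict with "K" (3x3 intrinsics, pixels), "D" ([k1, k2, p1, p2, k3] as OpenCV has them; the pictures are not rectified), "extrinsics" (4x4, takes a point from camera to world coordinates). Camera axes: x right, y down, z forward; pixel columns grow to the right and rows downward; lengths in m; the calibration is good to about 2 mm. A picture is of the moment at which its call begins: read the wrist's pose just before it. get_calibration takes no time and is no camera call; for the wrist camera it gives the pose at the moment of the call.
- bot.job_done(): hands the job in, once; it reports no verdict.
The state is a dict: "clock": time; "joint_pos": joint angles; "joint_vel": joint speeds; "tau": joint torques, N m; "eef_pos": TCP position; "tool_rot": TCP orientation; "ft_force": force on the tool from outside, world axes, zero at the start; "ft_torque": the same for the moment, N m; "grip_width": finger opening in m.
Only numpy, scipy, OpenCV 4.12 (cv2) and the standard library are available. Lean on these libraries where they do the work, as an engineer would, in place of code of your own. Each camera call takes 0.05 s, during which the arm holds its last target. There are 200 camera calls.

## Working session

There is one attempt and no reset: what is moved stays moved. The work goes in short steps, Python scripts to look and compute and a tool call to move; the robot and the scene stay as the last step left them, time stands still between calls to the robot, and variables do not carry over. Pictures are saved under pics/ and viewed, about 8 in all and at most 12, crops included, and the job is handed in when it is done.

Besides the shell and the picture viewer there is one more tool, called as name(argument=value, ...), one argument or row to a line, values as JSON. step_arm: Moves the arm, as the interface text tells. Its arguments: {"type":"object","properties":{"increments":{"type":"array","items":{"type":"object","properties":{"slide":{"type":"array","items":{"type":"number"}},"turn":{"type":"array","items":{"type":"number"}},"grip":{"type":"number"}}}}},"required":["increments"]}

```bash
mkdir -p pics
cat > h.py <<'E'
import numpy as np,cv2
from workcell import telemetry,camera,get_calibration,bot
def shot(n):
    c=get_calibration(n); p,d=camera(n); return p,d,c
def pts(d,c):
    h,w=d.shape; u,v=np.meshgrid(np.arange(w),np.arange(h))
    q=cv2.undistortPoints(np.stack([u,v],-1).reshape(-1,1,2).astype(np.float32),np.array(c["K"]),np.array(c["D"])).reshape(h,w,2)
    P=np.concatenate([q*d[...,None],d[...,None]],-1); T=np.array(c["extrinsics"])
    W=P@T[:3,:3].T+T[:3,3]; W[d==0]=np.nan; return W
E
python3 - <<'E'
from h import *
o=telemetry.get_obs();print({k:np.round(v,3).tolist() for k,v in o.items()})
for n in("top","side"):
    p,d,c=shot(n);np.savez(f"{n}0.npz",p=p,d=d,W=pts(d,c),T=c["extrinsics"],K=c["K"])
    cv2.imwrite(f"pics/{n}0.png",p[...,::-1]);print(n,np.round(c["extrinsics"],3).tolist(),np.round(c["K"],1).tolist())
E
```

```text
{'clock': 0.0, 'joint_pos': [-1.158, 0.241, 0.004, 1.335, -0.0, 1.571], 'joint_vel': [0.0, 0.001, -0.0, -0.001, -0.001, 0.001], 'tau': [0.001, -37.232, 25.241, 0.017, -0.0, -0.0], 'eef_pos': [0.2, -0.457, 0.23], 'tool_rot': [0.837, -0.547, -0.001, -0.001], 'ft_force': [0.525, -0.207, 0.065], 'ft_torque': [-0.009, -0.047, 0.016], 'grip_width': 0.085}
top [[0.007, -0.99, 0.138, 0.425], [-1.0, -0.006, 0.004, 0.028], [-0.003, -0.138, -0.99, 1.217], [0.0, 0.0, 0.0, 1.0]] [[401.1, 0.0, 323.4], [0.0, 401.1, 197.5], [0.0, 0.0, 1.0]]
side [[0.989, -0.073, 0.132, 0.405], [-0.15, -0.583, 0.798, -0.764], [0.018, -0.809, -0.587, 0.748], [0.0, 0.0, 0.0, 1.0]] [[397.5, 0.0, 325.2], [0.0, 397.5, 192.5], [0.0, 0.0, 1.0]]
```

View pics/top0.png

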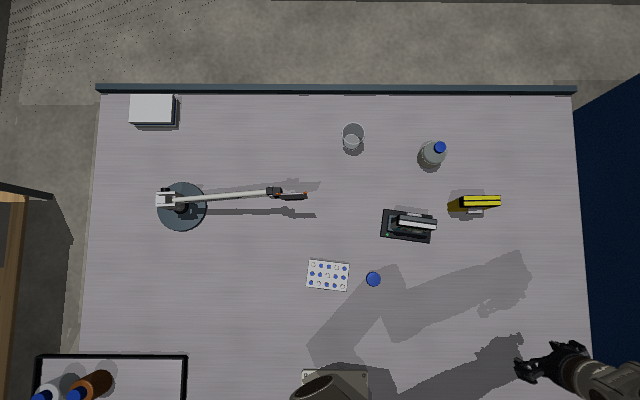

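View pics/side0.png

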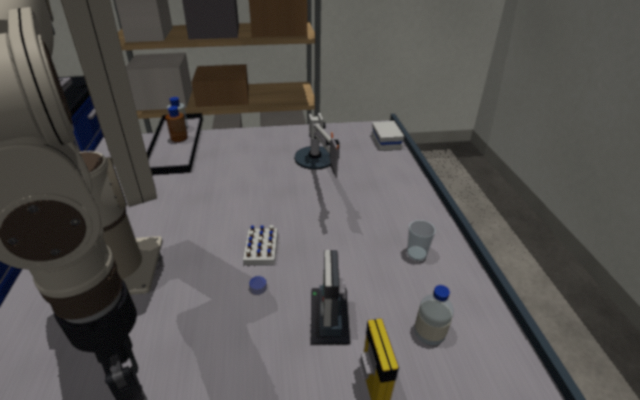

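Run:
```python
from h import *
z=np.load("top0.npz");p,d,W=z["p"],z["d"],z["W"]
a=cv2.resize(p[190:260,360:520],None,fx=5,fy=5,interpolation=2)
b=cv2.resize(p[170:240,240:330],None,fx=5,fy=5,interpolation=2)
a=cv2.resize(a,(800,350));b=cv2.copyMakeBorder(b[:250],0,0,0,350,0)
cv2.imwrite("pics/crop.png",np.vstack([a,b])[...,::-1])
def rect(m,name):
    q=W[m];q=q[~np.isnan(q[:,0])]
    r=cv2.minAreaRect((q[:,:2]*1000).astype(np.float32));print(name,len(q),[np.round(t,1) for t in r],'z',np.round(np.nanpercentile(q[:,2],[5,50,95]),3))
def box(u0,u1,v0,v1):
    m=np.zeros(d.shape,bool);m[v0:v1,u0:u1]=1;return m
Z=W[...,2]
t=box(365,445,195,255)
rect(t&(Z>.14),"term top");rect(t&(Z>.02)&(Z<.06),"cradle");
rect(box(260,315,175,215)&(Z>.1),"headall");
hsv=cv2.cvtColor(p,cv2.COLOR_RGB2HSV)
o=box(240,330,170,220)&(hsv[...,0]<18)&(hsv[...,1]>140)&(Z>.1)
rect(o,"orange");
for v,u in zip(*np.nonzero(o)):print(u,v,np.round(W[v,u],3),end=';')
print()
rect(box(200,275,180,210)&(Z>.15),"link")
rect(box(330,375,115,160)&(Z>.03),"beaker");rect(box(410,450,135,175)&(Z>.03),"bottle");rect(box(440,505,185,220)&(Z>.05),"yellow")
rect(box(300,355,250,300)&(Z>.02),"rack");rect(box(362,385,268,290)&(Z>.01),"cap")
for v in range(205,248,3):print(v,[int(1000*x) if x==x else 0 for x in Z[v,375:445:4]])
print(np.round(W[224,380:440:10],3).tolist())
for v in range(184,206,2):print(v,[int(1000*x) if x==x else 0 for x in Z[v,260:316:3]])
```

```text
term top 447 [array([ 510.5, -217.8]), array([102.8,  29.4]), np.float64(82.3)] z [0.152 0.16  0.163]
cradle 196 [array([ 509.9, -216.5]), array([117.7,  45.8]), np.float64(81.8)] z [0.024 0.036 0.056]
headall 422 [array([576.8, 134.7]), array([124.4,  26.9]), np.float64(83.6)] z [0.183 0.232 0.262]
orange 15 [array([568.2, 110.4]), array([ 4. , 75.1]), np.float64(1.1)] z [0.256 0.268 0.273]
304 192 [0.571 0.078 0.269];305 192 [0.57  0.075 0.273];306 192 [0.57  0.073 0.273];276 193 [0.568 0.144 0.272];277 193 [0.567 0.142 0.273];278 193 [0.568 0.14  0.268];279 193 [0.569 0.138 0.264];303 193 [0.569 0.081 0.262];304 193 [0.569 0.078 0.265];305 193 [0.569 0.076 0.266];276 194 [0.569 0.148 0.243];277 194 [0.566 0.142 0.269];278 194 [0.566 0.14  0.268];279 194 [0.567 0.138 0.263];280 194 [0.567 0.136 0.262];
link 570 [array([577.5, 257.7]), array([ 27.6, 209.6]), np.float64(0.9)] z [0.163 0.196 0.235]
beaker 309 [array([772.9, -52.8]), array([65.3, 67.4]), np.float64(66.1)] z [0.034 0.07  0.091]
bottle 584 [array([ 718.5, -287.3]), array([70.1, 64.5]), np.float64(40.1)] z [0.044 0.097 0.
[... 1701 characters left out ...]
 220, -1, 1, 0, -2, -2, 0, 0, 0, 0, 4, -1]
190 [219, 220, 231, 232, 230, 240, 244, 221, -5, 1, -1, 0, -4, 1, 0, -1, -4, -1, -1]
192 [219, 219, 232, 230, 239, 243, 239, 224, 0, 3, 1, 2, 0, 257, 256, 273, -5, -1, 0]
194 [216, 218, 216, 230, 228, 240, 267, 262, 260, 258, 254, 258, 257, 258, 255, 254, 0, 1, 0]
196 [178, 181, 2, 224, 224, 233, 227, 236, 238, 233, 230, 226, 229, 220, 221, 216, 1, -4, 0]
198 [0, 1, -2, -3, 185, 195, 195, 202, 200, 199, 195, 190, 191, 187, 188, 183, 2, 0, 0]
200 [2, 0, -6, -4, 0, 0, 1, -3, -2, 182, 183, -2, 0, 0, 1, -1, 3, 0, -4]
202 [0, 0, 0, 1, 0, 0, 1, 2, 2, -1, 2, 0, -5, 0, -3, -1, 1, 0, -1]
204 [2, -2, -6, 0, 0, -1, 0, 0, 1, 0, -3, -4, -2, 2, -2, 1, -1, -1, -2]
```

View pics/crop.png

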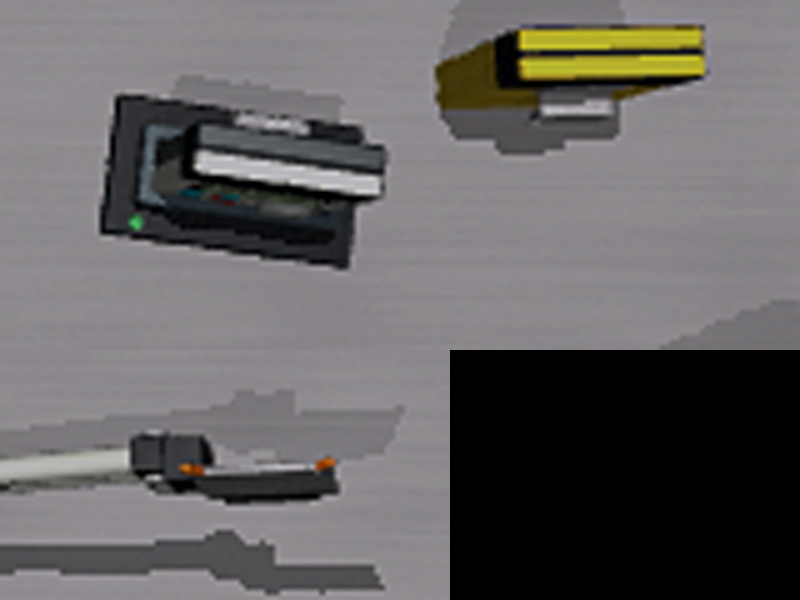

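step_arm(
  increments=[
    {"turn": [0, 0, -0.1137], "grip": -1},
    {"turn": [0, 0, -0.1137], "grip": -1},
    {"turn": [0, 0, -0.1137], "grip": -1},
    {"turn": [0, 0, -0.1137], "grip": -1},
    {"turn": [0, 0, -0.1137], "grip": -1},
    {"turn": [0, 0, -0.1137], "grip": -1},
    {"turn": [0, 0, -0.1137], "grip": -1},
    {"turn": [0, 0, -0.1137], "grip": -1},
    {"turn": [0, 0, -0.1137], "grip": -1},
    {"grip": -1},
  ],
)

```text
schema error: expected keys slide, turn, grip
```

step_arm(
  increments=[
    {"slide": [0.023, -0.0232, 0], "grip": -1},
    {"slide": [0.023, -0.0232, 0], "grip": -1},
    {"slide": [0.023, -0.0232, 0], "grip": -1},
    {"slide": [0.023, -0.0232, 0], "grip": -1},
    {"slide": [0.023, -0.0232, 0], "grip": -1},
    {"slide": [0.023, -0.0232, 0], "grip": -1},
    {"slide": [0.023, -0.0232, 0], "grip": -1},
    {"slide": [0.023, -0.0232, 0], "grip": -1},
    {"slide": [0.023, -0.0232, 0], "grip": -1},
    {"slide": [0.023, -0.0232, 0], "grip": -1},
    {"slide": [0.023, -0.0232, 0], "grip": -1},
    {"slide": [0.023, -0.0232, 0], "grip": -1},
  ],
)

```text
schema error: expected keys slide, turn, grip
```

step_arm(
  increments=[
    {"grip": -1},
    {"grip": -1},
    {"grip": -1},
  ],
)

```text
schema error: expected keys slide, turn, grip
```

Run:
```python
from h import *
p,d,c=shot("wrist");W=pts(d,c);np.savez("w1.npz",p=p,d=d,W=W)
cv2.imwrite("pics/w1.png",p[...,::-1])
print(np.round(c["extrinsics"],3).tolist())
Z=W[...,2]
m=(Z>.145)&(Z<.175)&(abs(W[...,0]-.51)<.06)&(abs(W[...,1]+.218)<.08)
q=W[m];print(len(q),cv2.minAreaRect((q[:,:2]*1000).astype(np.float32)),np.median(q[:,2]))
```

```text
[[0.402, -0.869, -0.289, 0.275], [-0.916, -0.382, -0.124, -0.425], [-0.003, 0.314, -0.949, 0.373], [0.0, 0.0, 0.0, 1.0]]
0 ((0.0, 0.0), (0.0, 0.0), 0.0) nan
  return _methods._mean(a, axis=axis, dtype=dtype,
  ret = ret.dtype.type(ret / rcount)
```

View pics/w1.png

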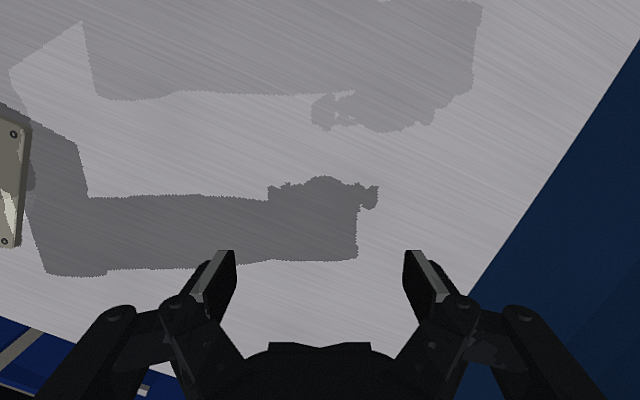

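step_arm(
  increments=[
    {"slide": [0, 0, 0], "turn": [0, 0, -0.1137], "grip": -1},
    {"slide": [0, 0, 0], "turn": [0, 0, -0.1137], "grip": -1},
    {"slide": [0, 0, 0], "turn": [0, 0, -0.1137], "grip": -1},
    {"slide": [0, 0, 0], "turn": [0, 0, -0.1137], "grip": -1},
    {"slide": [0, 0, 0], "turn": [0, 0, -0.1137], "grip": -1},
    {"slide": [0, 0, 0], "turn": [0, 0, -0.1137], "grip": -1},
    {"slide": [0, 0, 0], "turn": [0, 0, -0.1137], "grip": -1},
    {"slide": [0, 0, 0], "turn": [0, 0, -0.1137], "grip": -1},
    {"slide": [0, 0, 0], "turn": [0, 0, -0.1137], "grip": -1},
  ],
)

```text
clock: 0.9
eef_pos: [0.2005, -0.4577, 0.2309]
tool_rot: [0.998, -0.064, -0.0, -0.0]
ft_force: [0.0, 0.4, 0.4]
grip_width: 0.0854
```

step_arm(
  increments=[
    {"slide": [0.023, -0.0232, 0], "turn": [0, 0, 0], "grip": -1},
    {"slide": [0.023, -0.0232, 0], "turn": [0, 0, 0], "grip": -1},
    {"slide": [0.023, -0.0232, 0], "turn": [0, 0, 0], "grip": -1},
    {"slide": [0.023, -0.0232, 0], "turn": [0, 0, 0], "grip": -1},
    {"slide": [0.023, -0.0232, 0], "turn": [0, 0, 0], "grip": -1},
    {"slide": [0.023, -0.0232, 0], "turn": [0, 0, 0], "grip": -1},
    {"slide": [0.023, -0.0232, 0], "turn": [0, 0, 0], "grip": -1},
    {"slide": [0.023, -0.0232, 0], "turn": [0, 0, 0], "grip": -1},
    {"slide": [0.023, -0.0232, 0], "turn": [0, 0, 0], "grip": -1},
    {"slide": [0.023, -0.0232, 0], "turn": [0, 0, 0], "grip": -1},
    {"slide": [0.023, -0.0232, 0], "turn": [0, 0, 0], "grip": -1},
    {"slide": [0.023, -0.0232, 0], "turn": [0, 0, 0], "grip": -1},
  ],
)

```text
clock: 1.9
eef_pos: [0.5124, -0.2179, 0.2309]
tool_rot: [0.998, -0.067, -0.0, -0.0]
ft_force: [1.2, -1.1, 0.2]
grip_width: 0.0855
```

step_arm(
  increments=[
    {"slide": [0, 0, 0], "turn": [0, 0, 0], "grip": -1},
    {"slide": [0, 0, 0], "turn": [0, 0, 0], "grip": -1},
    {"slide": [0, 0, 0], "turn": [0, 0, 0], "grip": -1},
  ],
)

```text
clock: 2.15
eef_pos: [0.511, -0.219, 0.2307]
tool_rot: [0.998, -0.067, -0.001, -0.0]
ft_force: [-0.2, 0.2, -0.0]
grip_width: 0.0855
```

Run:
```python
from h import *
p,d,c=shot("wrist");W=pts(d,c);np.savez("w1.npz",p=p,d=d,W=W)
cv2.imwrite("pics/w2.png",p[...,::-1])
Z=W[...,2]
m=(Z>.150)&(Z<.17)&(abs(W[...,0]-.51)<.05)&(abs(W[...,1]+.218)<.07)
q=W[m];print(len(q),cv2.minAreaRect((q[:,:2]*1000).astype(np.float32)),np.median(q[:,2]))
```

```text
4500 ((512.1814575195312, -214.21278381347656), (99.9870834350586, 29.055936813354492), 82.34053802490234) 0.15979983057737068
```

View pics/w2.png

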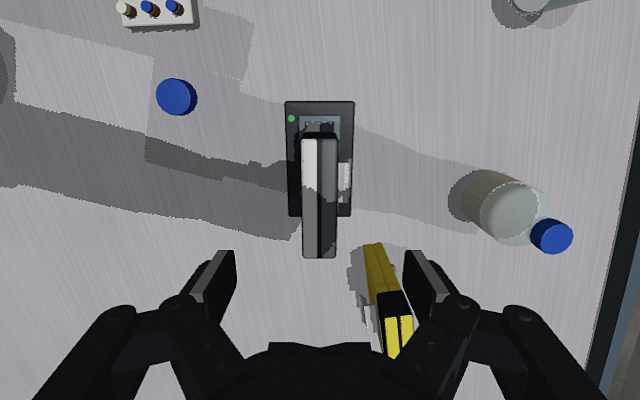

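step_arm(
  increments=[
    {"slide": [0, -0.003, 0.01], "turn": [0, 0, 0], "grip": -1},
    {"slide": [0, 0, 0.016], "turn": [0, 0, 0], "grip": -1},
    {"slide": [0, 0, 0.016], "turn": [0, 0, 0], "grip": -1},
    {"slide": [0, 0, 0.016], "turn": [0, 0, 0], "grip": -1},
    {"slide": [0, 0, 0.016], "turn": [0, 0, 0], "grip": -1},
    {"slide": [0, 0, 0.016], "turn": [0, 0, 0], "grip": -1},
    {"slide": [0, 0, 0.012], "turn": [0, 0, 0], "grip": -1},
    {"slide": [0, 0, 0.005], "turn": [0, 0, 0], "grip": -1},
    {"slide": [0, 0, 0], "turn": [0, 0, 0], "grip": -1},
    {"slide": [0, 0, 0], "turn": [0, 0, 0], "grip": -1},
  ],
)

```text
clock: 3.03
eef_pos: [0.5114, -0.2169, 0.1247]
tool_rot: [0.998, -0.068, 0.0, 0.0]
ft_force: [-0.3, 0.8, -0.0]
grip_width: 0.0858
```

step_arm(
  increments=[
    {"slide": [0, 0, 0], "turn": [0, 0, 0], "grip": 1},
    {"slide": [0, 0, 0], "turn": [0, 0, 0], "grip": 1},
    {"slide": [0, 0, 0], "turn": [0, 0, 0], "grip": 1},
    {"slide": [0, 0, 0], "turn": [0, 0, 0], "grip": 1},
    {"slide": [0, 0, 0], "turn": [0, 0, 0], "grip": 1},
    {"slide": [0, 0, 0], "turn": [0, 0, 0], "grip": 1},
    {"slide": [0, 0, 0], "turn": [0, 0, 0], "grip": 1},
    {"slide": [0, 0, 0], "turn": [0, 0, 0], "grip": 1},
    {"slide": [0, 0, 0], "turn": [0, 0, 0], "grip": 1},
    {"slide": [0, 0, 0], "turn": [0, 0, 0], "grip": 1},
    {"slide": [0, 0, 0], "turn": [0, 0, 0], "grip": 1},
    {"slide": [0, 0, 0], "turn": [0, 0, 0], "grip": 1},
  ],
)

```text
clock: 4.03
eef_pos: [0.512, -0.2163, 0.1249]
tool_rot: [0.998, -0.067, 0.0, 0.0]
ft_force: [-2.2, 1.2, 5.4]
grip_width: 0.0269
```

step_arm(
  increments=[
    {"slide": [0, 0, -0.005], "turn": [0, 0, 0], "grip": 1},
    {"slide": [0, 0, -0.01], "turn": [0, 0, 0], "grip": 1},
    {"slide": [0, 0, -0.015], "turn": [0, 0, 0], "grip": 1},
    {"slide": [0, 0, -0.02], "turn": [0, 0, 0], "grip": 1},
    {"slide": [0, 0, -0.025], "turn": [0, 0, 0], "grip": 1},
    {"slide": [0, 0, -0.03], "turn": [0, 0, 0], "grip": 1},
    {"slide": [0, 0, -0.03], "turn": [0, 0, 0], "grip": 1},
    {"slide": [0, 0, -0.03], "turn": [0, 0, 0], "grip": 1},
    {"slide": [0, 0, -0.025], "turn": [0, 0, 0], "grip": 1},
    {"slide": [0, 0, -0.015], "turn": [0, 0, 0], "grip": 1},
    {"slide": [0, 0, -0.01], "turn": [0, 0, 0], "grip": 1},
    {"slide": [0, 0, 0], "turn": [0, 0, 0], "grip": 1},
  ],
)

```text
clock: 5.03
eef_pos: [0.5123, -0.2164, 0.3412]
tool_rot: [0.998, -0.067, 0.001, 0.0]
ft_force: [0.2, -0.6, -8.3]
grip_width: 0.0273
```

step_arm(
  increments=[
    {"slide": [0, 0, 0], "turn": [0, 0, 0], "grip": 1},
    {"slide": [0, 0, 0], "turn": [0, 0, 0], "grip": 1},
    {"slide": [0, 0, 0], "turn": [0, 0, 0], "grip": 1},
    {"slide": [0, 0, 0], "turn": [0, 0, 0], "grip": 1},
  ],
)

```text
clock: 5.37
eef_pos: [0.5113, -0.216, 0.3377]
tool_rot: [0.998, -0.067, -0.002, -0.001]
ft_force: [-0.3, -0.1, -6.8]
grip_width: 0.0277
```

Run:
```python
from h import *
o=telemetry.get_obs();print({k:np.round(v,4).tolist() for k,v in o.items() if k in("eef_pos","tool_rot","ft_force","ft_torque","grip_width","joint_pos")})
z=np.load("top0.npz");p,d,W=z["p"],z["d"],z["W"];Z=W[...,2]
m=np.zeros(d.shape,bool);m[180:206,270:315]=1
# rail top edge: z .25-.263 between ears ; ears
r=m&(Z>.248)&(Z<.264)&(W[...,1]>.085)&(W[...,1]<.132)
q=W[r];print("rail",len(q),np.round(q.mean(0),4),np.polyfit(q[:,1],q[:,0],1))
ex=W[m&(Z>.19)];print("y extents",np.nanmin(ex[:,1]))
p,d,c=shot("wrist");W=pts(d,c);np.savez("w3.npz",p=p,d=d,W=W)
cv2.imwrite("pics/w3.png",p[...,::-1])
```

```text
{'joint_pos': [-0.3996, 0.3447, 0.4206, 1.65, -0.0, 1.3058], 'eef_pos': [0.5113, -0.216, 0.3377], 'tool_rot': [0.9977, -0.0673, -0.0015, -0.0005], 'ft_force': [-0.3072, -0.0999, -6.8269], 'ft_torque': [0.0422, 0.0276, 0.0023], 'grip_width': 0.0277}
rail 52 [0.5683 0.1095 0.2574] [-0.05592159  0.57444476]
y extents 0.0728509365578707
```

View pics/w3.png

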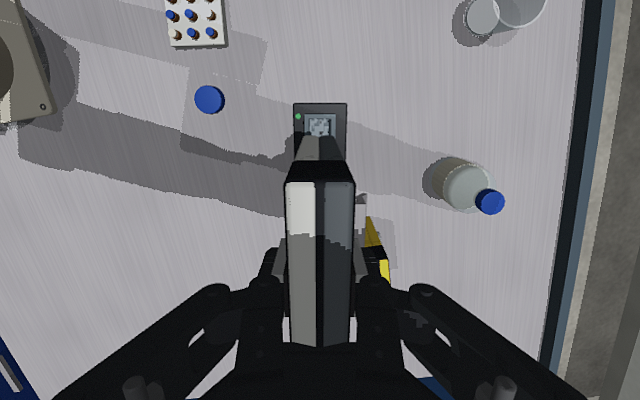

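step_arm(
  increments=[
    {"slide": [0, 0, 0], "turn": [0, 0, -0.095], "grip": 1},
    {"slide": [0, 0, 0], "turn": [0, 0, -0.095], "grip": 1},
    {"slide": [0.0014, -0.01, 0], "turn": [0, 0, 0], "grip": 1},
    {"slide": [0.0014, -0.025, 0], "turn": [0, 0, 0], "grip": 1},
    {"slide": [0.0014, -0.039, 0], "turn": [0, 0, 0], "grip": 1},
    {"slide": [0.002, -0.0395, 0], "turn": [0, 0, 0], "grip": 1},
    {"slide": [0.0025, -0.0395, 0], "turn": [0, 0, 0], "grip": 1},
    {"slide": [0.0025, -0.0395, 0], "turn": [0, 0, 0], "grip": 1},
    {"slide": [0.0025, -0.0395, 0], "turn": [0, 0, 0], "grip": 1},
    {"slide": [0.0014, -0.0395, 0], "turn": [0, 0, 0], "grip": 1},
    {"slide": [0.001, -0.0335, 0], "turn": [0, 0, 0], "grip": 1},
    {"slide": [0.001, -0.02, 0], "turn": [0, 0, 0], "grip": 1},
  ],
)

```text
clock: 6.42
eef_pos: [0.5099, 0.1138, 0.3392]
tool_rot: [1.0, 0.029, -0.0, -0.001]
ft_force: [0.7, 0.6, -8.5]
grip_width: 0.0273
```

step_arm(
  increments=[
    {"slide": [0, 0, 0], "turn": [0, 0, 0], "grip": 1},
    {"slide": [0, 0, 0], "turn": [0, 0, 0], "grip": 1},
    {"slide": [0, 0, 0], "turn": [0, 0, 0], "grip": 1},
    {"slide": [0, 0, 0], "turn": [0, 0, 0], "grip": 1},
  ],
)

```text
clock: 6.75
eef_pos: [0.5108, 0.1086, 0.3392]
tool_rot: [1.0, 0.027, -0.0, 0.0]
ft_force: [0.6, -0.5, -7.9]
grip_width: 0.0272
```

Run:
```python
from h import *
o=telemetry.get_obs();print({k:np.round(v,4).tolist() for k,v in o.items() if k in("eef_pos","tool_rot","ft_force","ft_torque")})
p,d,c=shot("wrist");W=pts(d,c);np.savez("w4.npz",p=p,d=d,W=W,K=c["K"],D=c["D"],T=c["extrinsics"])
cv2.imwrite("pics/w4.png",p[...,::-1])
hsv=cv2.cvtColor(p,cv2.COLOR_RGB2HSV);Z=W[...,2]
om=((hsv[...,0]<18)&(hsv[...,1]>140)&(Z>.1)&(Z<.3)).astype(np.uint8)
n,l,s,_=cv2.connectedComponentsWithStats(om)
for i in range(1,n):
    if s[i,4]>8: print("orange",s[i],np.round(np.nanmean(W[l==i],0),4),np.nanmax(Z[l==i]))
m=(Z>.253)&(Z<.266)&(W[...,0]>.54)&(W[...,0]<.60)&(W[...,1]>.08)&(W[...,1]<.14)
q=W[m];print("rail",len(q),q.mean(0) if len(q) else 0, np.polyfit(q[:,1],q[:,0],1) if len(q)>5 else 0)
m=(Z>.365)&(Z<.385);q=W[m];print("termtop",len(q),cv2.minAreaRect((q[:,:2]*1000).astype(np.float32)),np.median(q[:,2]))
```

```text
{'eef_pos': [0.5108, 0.1086, 0.3392], 'tool_rot': [0.9996, 0.0268, -0.0001, 0.0002], 'ft_force': [0.5695, -0.4906, -7.9023], 'ft_torque': [-0.0115, 0.0705, 0.0192]}
orange [391 163  11  10  62] [0.5676 0.1433 0.2683] 0.27269150244827856
orange [386 236   8  16  80] [0.5713 0.0797 0.2668] 0.2726183601986407
rail 537 [0.56915594 0.10975996 0.25895319] [-0.05119775  0.5747754 ]
termtop 13075 ((510.866943359375, 118.96728515625), (70.4603271484375, 80.77487182617188), 39.723445892333984) 0.3742589999394592
```

View pics/w4.png

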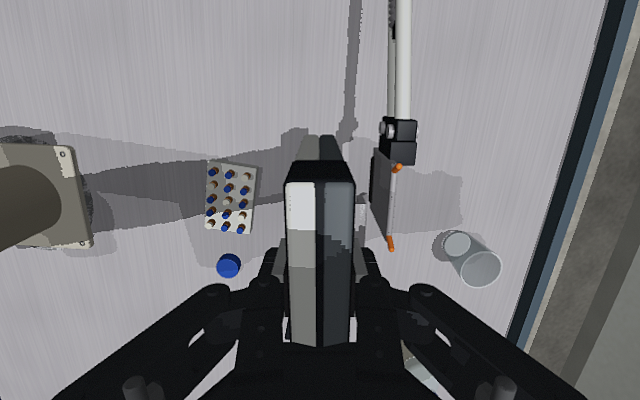

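Run:
```python
from h import *
z=np.load("w4.npz");W=z["W"];th=.0536;X=np.array([np.cos(th),np.sin(th)]);Y=np.array([-np.sin(th),np.cos(th)])
dx=(W[...,:2]-np.array([.5108,.1086]));a=dx@X;b=dx@Y;Z=W[...,2]
t=(Z>.366)&(Z<.382)&(abs(a)<.03)
for lo in(0,.01,.02,.03,.04):
    s=t&(b>lo)&(b<lo+.01);print("top",lo,s.sum(),np.round(np.percentile(a[s],[1,99]),4))
print("b max",np.percentile(b[t],99.5))
br=(Z>.290)&(Z<.330)&(a>.016)&(a<.036)&(b>-.03)&(b<.03)
for lo in(.0,.005,.01,.015):
    s=br&(b>lo)&(b<lo+.005);print("br",lo,s.sum(),np.round(np.percentile(a[s],[2,50,98]),4) if s.sum()>5 else 0,np.round(np.percentile(Z[s],[5,50,95]),4) if s.sum()>5 else 0)
print("br bmax",b[br].max() if br.any() else 0)
r=(Z>.253)&(Z<.268)&(a>.045)&(a<.07)&(b>-.02)&(b<.025)
print("rail a",np.percentile(a[r],[2,25,50,75,98]),np.percentile(Z[r],[50,95]))
# lower part +y face of terminal: tilt
f=(abs(b-np.percentile(b[t],99))<.006)&(abs(a)<.03)
for lo in np.arange(.23,.37,.02):
    s=f&(Z>lo)&(Z<lo+.02);print("side",round(lo,2),s.sum(),np.round(np.percentile(a[s],[3,97]),4) if s.sum()>5 else 0)
```

```text
top 0 1715 [-0.0259  0.0268]
top 0.01 1939 [-0.0232  0.0249]
top 0.02 1498 [-0.0131  0.015 ]
top 0.03 1621 [-0.0132  0.015 ]
top 0.04 1801 [-0.0131  0.0149]
b max 0.051618660191188666
br 0.0 77 [0.0228 0.0259 0.0329] [0.2975 0.3181 0.3194]
br 0.005 91 [0.0225 0.0258 0.0325] [0.2983 0.3183 0.3191]
br 0.01 84 [0.0224 0.0255 0.0328] [0.317  0.3183 0.3192]
br 0.015 103 [0.0228 0.0264 0.0327] [0.2987 0.3182 0.3192]
br bmax 0.021868248160668746
rail a [0.05651272 0.05694498 0.05808622 0.05954724 0.06138175] [0.2592842  0.26064875]
side 0.23 99 [-0.0117  0.0125]
side 0.25 120 [-0.0116  0.0126]
side 0.27 170 [-0.0115  0.0127]
side 0.29 218 [-0.0114  0.0129]
side 0.31 313 [-0.0116  0.0129]
side 0.33 385 [-0.0116  0.0134]
side 0.35 697 [-0.0118  0.0134]
```

step_arm(
  increments=[
    {"slide": [0.005, 0.0018, 0], "turn": [0, 0, 0], "grip": 1},
    {"slide": [0.009, 0, 0], "turn": [0, 0, 0], "grip": 1},
    {"slide": [0.0094, 0, 0], "turn": [0, 0, 0], "grip": 1},
    {"slide": [0.009, 0, 0], "turn": [0, 0, 0], "grip": 1},
    {"slide": [0.005, 0, 0], "turn": [0, 0, 0], "grip": 1},
    {"slide": [0, 0, 0], "turn": [0, 0, 0], "grip": 1},
    {"slide": [0, 0, 0], "turn": [0, 0, 0], "grip": 1},
    {"slide": [0, 0, 0], "turn": [0, 0, 0], "grip": 1},
    {"slide": [0, 0, 0], "turn": [0, 0, 0], "grip": 1},
  ],
)

```text
clock: 7.55
eef_pos: [0.548, 0.1093, 0.3394]
tool_rot: [1.0, 0.028, -0.0, 0.0]
ft_force: [0.4, 0.5, -8.8]
grip_width: 0.0273
```

```bash
cat > m.py <<'E'
from h import *
import sys
o=telemetry.get_obs();print({k:np.round(v,4).tolist() for k,v in o.items() if k in("clock","eef_pos","tool_rot","ft_force","ft_torque")})
p,d,c=shot("wrist");W=pts(d,c);cv2.imwrite(f"pics/{sys.argv[1]}.png",p[...,::-1])
x,y,_,_=o["tool_rot"];th=2*np.arctan2(y,x);e=np.array(o["eef_pos"]);print("yaw",th)
X=np.array([np.cos(th),np.sin(th)]);Y=np.array([-np.sin(th),np.cos(th)])
dx=W[...,:2]-e[:2];a=dx@X;b=dx@Y;Z=W[...,2];zz=Z-e[2]
t=(abs(zz-.035)<.008)&(abs(a)<.03)&(b>.025)
print("term a",np.percentile(a[t],[1,99]).mean(),"b",np.percentile(b[t],99.5)-.05,"top dz",np.median(zz[t]))
hsv=cv2.cvtColor(p,cv2.COLOR_RGB2HSV)
om=((hsv[...,0]<18)&(hsv[...,1]>140)&(Z>.1)&(Z<.3)&(abs(a-.02)<.02)).astype(np.uint8)
n,l,s,_=cv2.connectedComponentsWithStats(om)
for i in range(1,n):
    if s[i,4]>8: print("orange",s[i],"a,b,z",np.round([a[l==i].mean(),b[l==i].mean(),np.percentile(Z[l==i],98)],4))
r=(zz>-.085)&(zz<-.02)&(a>.005)&(a<.04)&(abs(b)<.06)
for lo in np.arange(-.04,.045,.01):
    s=r&(b>lo)&(b<lo+.01)
    if s.sum()>8:
        k=s&(Z>np.percentile(Z[s],95)-.006);print("b",round(lo,2),s.sum(),"top z",np.round(np.percentile(Z[s],95),4),"a",np.round(np.percentile(a[k],[2,50,98]),4))
E
python3 m.py w5
```

```text
{'clock': 7.55, 'eef_pos': [0.548, 0.1093, 0.3394], 'tool_rot': [0.9996, 0.0275, -0.0001, 0.0], 'ft_force': [0.4344, 0.5383, -8.8438], 'ft_torque': [-0.0244, 0.0618, 0.0442]}
yaw 0.0550634175462428
term a 0.0009307315596599744 b 0.001724687979023018 top dz 0.03499347262351238
orange [347 161   6   8  24] a,b,z [0.023  0.035  0.2729]
b -0.01 59 top z 0.3192 a [0.0236 0.027  0.0287]
b 0.0 164 top z 0.3191 a [0.0227 0.0258 0.0288]
b 0.01 176 top z 0.3193 a [0.0224 0.0255 0.0286]
b 0.02 115 top z 0.3184 a [0.0227 0.0258 0.0288]
b 0.03 31 top z 0.2728 a [0.0215 0.0233 0.0249]
```

View pics/w5.png

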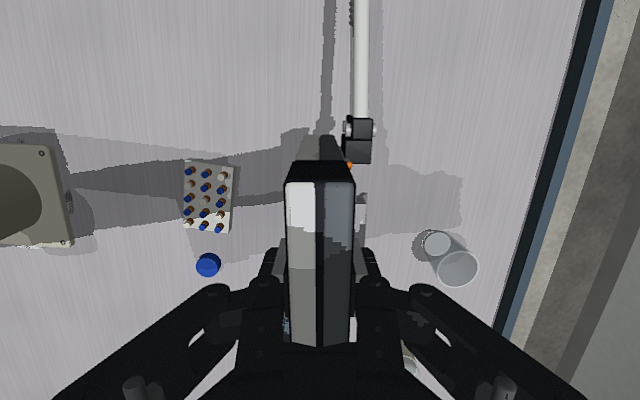

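step_arm(
  increments=[
    {"slide": [0.0004, 0, 0.003], "turn": [0, 0, 0], "grip": 1},
    {"slide": [0, 0, 0.004], "turn": [0, 0, 0], "grip": 1},
    {"slide": [0, 0, 0.005], "turn": [0, 0, 0], "grip": 1},
    {"slide": [0, 0, 0.005], "turn": [0, 0, 0], "grip": 1},
    {"slide": [0, 0, 0.005], "turn": [0, 0, 0], "grip": 1},
    {"slide": [0, 0, 0.005], "turn": [0, 0, 0], "grip": 1},
    {"slide": [0, 0, 0.004], "turn": [0, 0, 0], "grip": 1},
    {"slide": [0, 0, 0.003], "turn": [0, 0, 0], "grip": 1},
    {"slide": [0, 0, 0.002], "turn": [0, 0, 0], "grip": 1},
    {"slide": [0, 0, 0], "turn": [0, 0, 0], "grip": 1},
    {"slide": [0, 0, 0], "turn": [0, 0, 0], "grip": 1},
    {"slide": [0, 0, 0], "turn": [0, 0, 0], "grip": 1},
  ],
)

```text
clock: 8.6
eef_pos: [0.549, 0.1096, 0.3036]
tool_rot: [1.0, 0.028, 0.0, -0.0]
ft_force: [0.3, 0.7, -8.9]
grip_width: 0.0275
```

```bash
python3 m.py w6
```

```text
{'clock': 8.6, 'eef_pos': [0.549, 0.1096, 0.3036], 'tool_rot': [0.9996, 0.0277, 0.0003, -0.0001], 'ft_force': [0.3302, 0.6845, -8.8925], 'ft_torque': [-0.0498, 0.0184, 0.0094]}
yaw 0.055315603070006
term a 0.0009078070637231614 b 0.0017358861566233105 top dz 0.034998918297176995
orange [352 173   5   7  17] a,b,z [0.0223 0.0354 0.2725]
b -0.01 61 top z 0.2834 a [0.023  0.0269 0.0286]
b 0.0 156 top z 0.2835 a [0.0227 0.0257 0.0289]
b 0.01 180 top z 0.2835 a [0.0225 0.0256 0.0287]
b 0.02 139 top z 0.2832 a [0.0227 0.0259 0.0288]
b 0.03 388 top z 0.2704 a [0.0211 0.0228 0.0238]
b 0.04 488 top z 0.244 a [0.021  0.0303 0.0397]
```

step_arm(
  increments=[
    {"slide": [0, 0, 0.001], "turn": [0, 0, 0], "grip": 1},
    {"slide": [0, 0, 0.002], "turn": [0, 0, 0], "grip": 1},
    {"slide": [0, 0, 0.002], "turn": [0, 0, 0], "grip": 1},
    {"slide": [0, 0, 0.002], "turn": [0, 0, 0], "grip": 1},
    {"slide": [0, 0, 0.002], "turn": [0, 0, 0], "grip": 1},
    {"slide": [0, 0, 0.002], "turn": [0, 0, 0], "grip": 1},
    {"slide": [0, 0, 0.002], "turn": [0, 0, 0], "grip": 1},
    {"slide": [0, 0, 0.001], "turn": [0, 0, 0], "grip": 1},
    {"slide": [0, 0, 0], "turn": [0, 0, 0], "grip": 1},
    {"slide": [0, 0, 0], "turn": [0, 0, 0], "grip": 1},
  ],
)

```text
clock: 9.48
eef_pos: [0.5488, 0.1095, 0.2893]
tool_rot: [1.0, 0.028, -0.0, 0.0]
ft_force: [0.1, 0.8, -8.3]
grip_width: 0.0273
```

```bash
python3 m.py w7
```

```text
{'clock': 9.4833, 'eef_pos': [0.5488, 0.1095, 0.2893], 'tool_rot': [0.9996, 0.0277, -0.0001, 0.0], 'ft_force': [0.0754, 0.7578, -8.3068], 'ft_torque': [0.0141, 0.0205, 0.0213]}
yaw 0.05533055609493078
term a 0.0008870305129179421 b 0.00171016722833163 top dz 0.03494990537899709
orange [355 180   5   8  25] a,b,z [0.0225 0.035  0.273 ]
b -0.01 64 top z 0.2688 a [0.0231 0.0269 0.0287]
b 0.0 161 top z 0.2689 a [0.0227 0.0256 0.0286]
b 0.01 175 top z 0.2691 a [0.0225 0.0255 0.0287]
b 0.02 156 top z 0.2684 a [0.0227 0.0261 0.0287]
b 0.03 431 top z 0.2459 a [0.0216 0.0307 0.0396]
b 0.04 583 top z 0.244 a [0.0212 0.0301 0.0394]
```

step_arm(
  increments=[
    {"slide": [0, 0, 0.001], "turn": [0, 0, 0], "grip": 1},
    {"slide": [0, 0, 0.001], "turn": [0, 0, 0], "grip": 1},
    {"slide": [0, 0, 0.001], "turn": [0, 0, 0], "grip": 1},
    {"slide": [0, 0, 0.001], "turn": [0, 0, 0], "grip": 1},
    {"slide": [0, 0.0002, 0.001], "turn": [0, 0, 0], "grip": 1},
    {"slide": [0, 0.0003, 0.001], "turn": [0, 0, 0], "grip": 1},
    {"slide": [0, 0.0003, 0.001], "turn": [0, 0, 0], "grip": 1},
    {"slide": [0, 0.0003, 0.001], "turn": [0, 0, 0], "grip": 1},
    {"slide": [0, 0.0003, 0.001], "turn": [0, 0, 0], "grip": 1},
    {"slide": [0, 0.0003, 0.001], "turn": [0, 0, 0], "grip": 1},
    {"slide": [0, 0, 0], "turn": [0, 0, 0], "grip": 1},
    {"slide": [0, 0, 0], "turn": [0, 0, 0], "grip": 1},
  ],
)

```text
clock: 10.53
eef_pos: [0.549, 0.1079, 0.2793]
tool_rot: [1.0, 0.028, 0.0, -0.0]
ft_force: [-0.5, -0.1, -6.1]
grip_width: 0.0275
```

```bash
python3 m.py w8
```

```text
{'clock': 10.5333, 'eef_pos': [0.549, 0.1079, 0.2793], 'tool_rot': [0.9996, 0.0277, 0.0, -0.0001], 'ft_force': [-0.4838, -0.085, -6.0585], 'ft_torque': [0.1836, 0.0439, 0.0199]}
yaw 0.055368669525037634
term a 0.0008712794908704059 b 0.0016973418569841553 top dz 0.03501595197678986
orange [355 181   6  12  37] a,b,z [0.0222 0.0345 0.2675]
b -0.01 63 top z 0.2589 a [0.0235 0.027  0.0286]
b 0.0 159 top z 0.2592 a [0.0226 0.0256 0.0287]
b 0.01 180 top z 0.2591 a [0.0225 0.0254 0.0285]
b 0.02 160 top z 0.2588 a [0.0227 0.0246 0.0286]
b 0.03 443 top z 0.2404 a [0.0218 0.0309 0.0396]
b 0.04 643 top z 0.2387 a [0.0211 0.0302 0.0395]
```

step_arm(
  increments=[
    {"slide": [0, 0.0002, 0.001], "turn": [0, 0, 0], "grip": 1},
    {"slide": [0, 0.0004, 0.002], "turn": [0, 0, 0], "grip": 1},
    {"slide": [0, 0.0006, 0.0025], "turn": [0, 0, 0], "grip": 1},
    {"slide": [0, 0.0005, 0.0025], "turn": [0, 0, 0], "grip": 1},
    {"slide": [0, 0.0005, 0.0025], "turn": [0, 0, 0], "grip": 1},
    {"slide": [0, 0.0005, 0.0025], "turn": [0, 0, 0], "grip": 1},
    {"slide": [0, 0.0005, 0.0025], "turn": [0, 0, 0], "grip": 1},
    {"slide": [0, 0.0005, 0.0025], "turn": [0, 0, 0], "grip": 1},
    {"slide": [0, 0.0005, 0.0025], "turn": [0, 0, 0], "grip": 1},
    {"slide": [0, 0.0004, 0.0025], "turn": [0, 0, 0], "grip": 1},
    {"slide": [0, 0.0003, 0.002], "turn": [0, 0, 0], "grip": 1},
    {"slide": [0, 0, 0], "turn": [0, 0, 0], "grip": 1},
  ],
)

```text
clock: 11.58
eef_pos: [0.5492, 0.1029, 0.2539]
tool_rot: [1.0, 0.028, -0.0, 0.0]
ft_force: [0.3, 0.3, -5.0]
grip_width: 0.0272
```

step_arm(
  increments=[
    {"slide": [0, 0, 0], "turn": [0, 0, 0], "grip": 1},
    {"slide": [0, 0, 0], "turn": [0, 0, 0], "grip": 1},
  ],
)

```text
clock: 11.75
eef_pos: [0.5492, 0.103, 0.2545]
tool_rot: [1.0, 0.028, 0.0, -0.0]
ft_force: [-0.3, -0.3, -4.6]
grip_width: 0.0274
```

```bash
python3 m.py w9
```

```text
{'clock': 11.75, 'eef_pos': [0.5492, 0.103, 0.2545], 'tool_rot': [0.9996, 0.0277, 0.0001, -0.0], 'ft_force': [-0.2747, -0.2593, -4.5581], 'ft_torque': [0.1841, 0.017, 0.0283]}
yaw 0.05536300742792068
term a 0.000890121443741225 b 0.0017279948603433626 top dz 0.0350269131395822
orange [354 181   7  12  51] a,b,z [0.0201 0.0384 0.2881]
b -0.01 63 top z 0.2342 a [0.0231 0.0269 0.0286]
b 0.0 159 top z 0.2341 a [0.0226 0.0256 0.0287]
b 0.01 177 top z 0.2343 a [0.0225 0.0256 0.0286]
b 0.02 154 top z 0.2338 a [0.0227 0.0245 0.0287]
b 0.03 448 top z 0.2153 a [0.0218 0.0309 0.0395]
b 0.04 641 top z 0.2142 a [0.0211 0.0302 0.0396]
```

step_arm(
  increments=[
    {"slide": [0, 0.0002, 0.001], "turn": [0, 0, 0], "grip": 1},
    {"slide": [0, 0.0003, 0.002], "turn": [0, 0, 0], "grip": 1},
    {"slide": [0, 0.0003, 0.0025], "turn": [0, 0, 0], "grip": 1},
    {"slide": [0, 0.0003, 0.0025], "turn": [0, 0, 0], "grip": 1},
    {"slide": [0, 0.0003, 0.0025], "turn": [0, 0, 0], "grip": 1},
    {"slide": [0, 0.0003, 0.0025], "turn": [0, 0, 0], "grip": 1},
    {"slide": [0, 0.0002, 0.0025], "turn": [0, 0, 0], "grip": 1},
    {"slide": [0, 0.0002, 0.0025], "turn": [0, 0, 0], "grip": 1},
    {"slide": [0, 0.0002, 0.0025], "turn": [0, 0, 0], "grip": 1},
    {"slide": [0, 0.0002, 0.0025], "turn": [0, 0, 0], "grip": 1},
    {"slide": [0, 0.0001, 0.002], "turn": [0, 0, 0], "grip": 1},
    {"slide": [0, 0, 0], "turn": [0, 0, 0], "grip": 1},
  ],
)

```text
clock: 12.8
eef_pos: [0.5494, 0.1003, 0.2289]
tool_rot: [1.0, 0.028, -0.0, 0.0]
ft_force: [-0.2, 1.3, -2.5]
grip_width: 0.0273
```

step_arm(
  increments=[
    {"slide": [0, 0, 0], "turn": [0, 0, 0], "grip": 1},
    {"slide": [0, 0, 0], "turn": [0, 0, 0], "grip": 1},
  ],
)

```text
clock: 12.97
eef_pos: [0.5494, 0.1003, 0.2295]
tool_rot: [1.0, 0.028, 0.0, 0.0]
ft_force: [-1.0, 0.5, -2.5]
grip_width: 0.0274
```

```bash
cat > f.py <<'E'
from h import *
F=[];
for i in range(12):
    camera("top") if 0 else camera("wrist"); o=telemetry.get_obs(); F.append(np.r_[o["ft_force"],o["ft_torque"],o["eef_pos"]])
F=np.array(F);print(o["clock"],"mean",np.round(F.mean(0),3),"sd",np.round(F.std(0)[:3],2))
E
python3 f.py
```

```text
13.5667 mean [-0.439  0.333 -3.022  0.065  0.09   0.005  0.549  0.1    0.229] sd [0.55 0.58 0.55]
```

step_arm(
  increments=[
    {"slide": [0, 0.0001, 0.001], "turn": [0, 0, 0], "grip": 1},
    {"slide": [0, 0.0001, 0.002], "turn": [0, 0, 0], "grip": 1},
    {"slide": [0, 0.0001, 0.0025], "turn": [0, 0, 0], "grip": 1},
    {"slide": [0, 0.0001, 0.0025], "turn": [0, 0, 0], "grip": 1},
    {"slide": [0, 0.0001, 0.0025], "turn": [0, 0, 0], "grip": 1},
    {"slide": [0, 0, 0.0025], "turn": [0, 0, 0], "grip": 1},
    {"slide": [0, 0, 0.0025], "turn": [0, 0, 0], "grip": 1},
    {"slide": [0, 0, 0.0025], "turn": [0, 0, 0], "grip": 1},
    {"slide": [0, 0, 0.0025], "turn": [0, 0, 0], "grip": 1},
    {"slide": [0, 0, 0.002], "turn": [0, 0, 0], "grip": 1},
    {"slide": [0, 0, 0.0015], "turn": [0, 0, 0], "grip": 1},
    {"slide": [0, 0, 0], "turn": [0, 0, 0], "grip": 1},
  ],
)

```text
clock: 14.57
eef_pos: [0.5494, 0.0998, 0.205]
tool_rot: [1.0, 0.028, -0.0, -0.0]
ft_force: [-0.8, 0.6, -0.9]
grip_width: 0.0272
```

step_arm(
  increments=[
    {"slide": [0, 0, 0], "turn": [0, 0, 0], "grip": 1},
    {"slide": [0, 0, 0], "turn": [0, 0, 0], "grip": 1},
  ],
)

```text
clock: 14.73
eef_pos: [0.5494, 0.0998, 0.2055]
tool_rot: [1.0, 0.028, 0.0, -0.0]
ft_force: [-1.6, 0.3, -1.8]
grip_width: 0.027
```

```bash
python3 f.py; python3 m.py w10
```

```text
15.3333 mean [-0.788  0.387 -1.462  0.049  0.074  0.008  0.549  0.1    0.205] sd [0.48 0.52 0.51]
{'clock': 15.3333, 'eef_pos': [0.5494, 0.0999, 0.2053], 'tool_rot': [0.9996, 0.0276, 0.0001, -0.0], 'ft_force': [-1.4532, 0.8966, -1.5059], 'ft_torque': [0.0485, 0.0632, 0.0004]}
yaw 0.05530379720952415
term a 0.0008683253243736491 b 0.0017355888593852675 top dz 0.035005845441196226
orange [355 182   6  11  50] a,b,z [0.02   0.0384 0.2393]
b -0.01 64 top z 0.1851 a [0.023  0.027  0.0288]
b 0.0 157 top z 0.1852 a [0.0226 0.0257 0.0288]
b 0.01 184 top z 0.1852 a [0.0223 0.0255 0.0288]
b 0.02 158 top z 0.1848 a [0.0226 0.0245 0.0286]
b 0.03 451 top z 0.1673 a [0.0218 0.0308 0.0395]
b 0.04 654 top z 0.1655 a [0.0211 0.0304 0.0396]
```

step_arm(
  increments=[
    {"slide": [0, 0, 0.001], "turn": [0, 0, 0], "grip": 1},
    {"slide": [0, -0.0001, 0.002], "turn": [0, 0, 0], "grip": 1},
    {"slide": [0, -0.0001, 0.002], "turn": [0, 0, 0], "grip": 1},
    {"slide": [0, -0.0001, 0.002], "turn": [0, 0, 0], "grip": 1},
    {"slide": [0, -0.0001, 0.002], "turn": [0, 0, 0], "grip": 1},
    {"slide": [0, -0.0001, 0.002], "turn": [0, 0, 0], "grip": 1},
    {"slide": [0, -0.0002, 0.002], "turn": [0, 0, 0], "grip": 1},
    {"slide": [0, -0.0002, 0.002], "turn": [0, 0, 0], "grip": 1},
    {"slide": [0, -0.0001, 0.0015], "turn": [0, 0, 0], "grip": 1},
    {"slide": [0, 0, 0.001], "turn": [0, 0, 0], "grip": 1},
    {"slide": [0, 0, 0], "turn": [0, 0, 0], "grip": 1},
    {"slide": [0, 0, 0], "turn": [0, 0, 0], "grip": 1},
  ],
)

```text
clock: 16.38
eef_pos: [0.5494, 0.1009, 0.1879]
tool_rot: [1.0, 0.028, 0.0, -0.0]
ft_force: [-0.0, -0.7, -0.0]
grip_width: 0.0273
```

```bash
python3 f.py; python3 f.py
```

```text
16.9833 mean [-0.857 -0.215  0.135 -0.053  0.048 -0.001  0.549  0.101  0.188] sd [0.39 0.54 0.34]
17.5833 mean [-0.837  0.054  0.056 -0.059  0.008  0.001  0.549  0.101  0.188] sd [0.38 0.41 0.63]
```

step_arm(
  increments=[
    {"slide": [0, 0, 0], "turn": [0, 0.002, 0], "grip": 1},
    {"slide": [0, 0, 0], "turn": [0, 0.002, 0], "grip": 1},
    {"slide": [0, 0, 0], "turn": [0, 0, 0], "grip": 1},
    {"slide": [0, 0, 0], "turn": [0, 0, 0], "grip": 1},
  ],
)

```text
clock: 17.92
eef_pos: [0.5492, 0.1008, 0.1878]
tool_rot: [1.0, 0.028, 0.002, -0.0]
ft_force: [-1.1, -0.4, 0.6]
grip_width: 0.0271
```

```bash
python3 f.py; python3 f.py; python3 m.py w11|tail -9
```

```text
18.5167 mean [-0.872 -0.161  0.161 -0.082  0.072  0.002  0.549  0.101  0.188] sd [0.49 0.59 0.41]
19.1167 mean [-0.92  -0.452  0.073 -0.065  0.117 -0.015  0.549  0.101  0.188] sd [0.33 0.47 0.31]
yaw 0.05527443787889615
term a 0.0007662181975257622 b 0.0017346760999109728 top dz 0.03502381884399969
orange [355 182   6  11  51] a,b,z [0.0201 0.0383 0.2216]
b -0.01 63 top z 0.1674 a [0.023  0.027  0.0288]
b 0.0 153 top z 0.1676 a [0.0227 0.0258 0.0288]
b 0.01 179 top z 0.1676 a [0.0225 0.0256 0.0288]
b 0.02 156 top z 0.1671 a [0.0227 0.0248 0.0289]
b 0.03 450 top z 0.15 a [0.0219 0.0309 0.0396]
b 0.04 650 top z 0.1481 a [0.0211 0.0301 0.0396]
```

step_arm(
  increments=[
    {"slide": [0, 0, 0], "turn": [0, 0.002, 0], "grip": 1},
    {"slide": [0, 0, 0], "turn": [0, 0.002, 0], "grip": 1},
    {"slide": [0, 0, 0], "turn": [0, 0.002, 0], "grip": 1},
    {"slide": [0, 0, 0], "turn": [0, 0, 0], "grip": 1},
    {"slide": [0, 0, 0], "turn": [0, 0, 0], "grip": 1},
  ],
)

```text
clock: 19.58
eef_pos: [0.5492, 0.1008, 0.1878]
tool_rot: [1.0, 0.028, 0.005, -0.0]
ft_force: [-2.1, -0.5, 0.3]
grip_width: 0.0273
```

```bash
python3 f.py; python3 f.py; python3 m.py w12|tail -9
```

```text
20.1833 mean [-1.69  -0.312 -0.033 -0.081  0.335  0.     0.549  0.101  0.188] sd [0.45 0.44 0.47]
20.7833 mean [-2.024 -0.333  0.1   -0.114  0.359  0.009  0.549  0.101  0.188] sd [0.64 0.34 0.53]
yaw 0.05531526231015647
term a 0.0005377370133024043 b 0.0017422974374626324 top dz 0.035013763926515035
orange [355 182   6  11  51] a,b,z [0.02   0.0383 0.2214]
b -0.01 60 top z 0.1676 a [0.0232 0.0272 0.029 ]
b 0.0 147 top z 0.1677 a [0.0228 0.0258 0.0289]
b 0.01 166 top z 0.1677 a [0.0226 0.0257 0.0289]
b 0.02 152 top z 0.1672 a [0.0228 0.0251 0.029 ]
b 0.03 442 top z 0.149 a [0.0216 0.0309 0.0396]
b 0.04 649 top z 0.1482 a [0.0212 0.0301 0.0396]
```

step_arm(
  increments=[
    {"slide": [0, 0, 0], "turn": [0, -0.0015, 0], "grip": 1},
    {"slide": [0, 0, 0], "turn": [0, 0, 0], "grip": 1},
    {"slide": [0, 0, 0], "turn": [0, 0, 0], "grip": 1},
    {"slide": [0, 0, 0], "turn": [0, 0, 0], "grip": 1},
  ],
)

```text
clock: 21.17
eef_pos: [0.5494, 0.1008, 0.1878]
tool_rot: [1.0, 0.028, 0.004, -0.0]
ft_force: [-1.6, -0.1, 0.4]
grip_width: 0.027
```

```bash
python3 f.py; python3 f.py
```

```text
21.7667 mean [-1.744 -0.28   0.061 -0.13   0.28   0.004  0.549  0.101  0.188] sd [0.45 0.46 0.48]
22.3667 mean [-1.4   -0.459  0.143 -0.146  0.23  -0.003  0.549  0.101  0.188] sd [0.66 0.5  0.53]
```

step_arm(
  increments=[
    {"slide": [0, 0, 0], "turn": [0, 0, 0], "grip": 0.34},
    {"slide": [0, 0, 0], "turn": [0, 0, 0], "grip": 0.32},
    {"slide": [0, 0, 0], "turn": [0, 0, 0], "grip": 0.3},
    {"slide": [0, 0, 0], "turn": [0, 0, 0], "grip": 0.27},
    {"slide": [0, 0, 0], "turn": [0, 0, 0], "grip": 0.24},
    {"slide": [0, 0, 0], "turn": [0, 0, 0], "grip": 0.2},
    {"slide": [0, 0, 0], "turn": [0, 0, 0], "grip": 0.15},
    {"slide": [0, 0, 0], "turn": [0, 0, 0], "grip": 0.1},
    {"slide": [0, 0, 0], "turn": [0, 0, 0], "grip": 0.1},
    {"slide": [0, 0, 0], "turn": [0, 0, 0], "grip": 0.1},
  ],
)

```text
clock: 23.2
eef_pos: [0.5493, 0.1008, 0.1878]
tool_rot: [1.0, 0.028, 0.004, -0.0]
ft_force: [-0.4, -0.4, 0.6]
grip_width: 0.0382
```

```bash
python3 f.py; python3 m.py w13
```

```text
23.8 mean [-0.373 -0.198  0.038  0.018  0.01   0.018  0.549  0.101  0.188] sd [0.35 0.61 0.6 ]
{'clock': 23.8, 'eef_pos': [0.5493, 0.1008, 0.1878], 'tool_rot': [0.9996, 0.0276, 0.0042, -0.0001], 'ft_force': [0.0254, -1.4692, -1.08], 'ft_torque': [0.0117, -0.0274, 0.0334]}
yaw 0.055282336469872025
term a 0.0004169347706835984 b 0.0017356681979216956 top dz 0.036043217415134804
orange [355 183   7  11  61] a,b,z [0.0207 0.0368 0.2225]
orange [351 272   5  23 101] a,b,z [ 0.0215 -0.0266  0.2213]
b -0.03 27 top z 0.1674 a [0.0222 0.0225 0.0231]
b -0.01 19 top z 0.1678 a [0.0228 0.0249 0.0274]
b 0.0 42 top z 0.1678 a [0.0229 0.026  0.0289]
b 0.01 52 top z 0.1677 a [0.0226 0.0253 0.0291]
b 0.02 138 top z 0.1668 a [0.0228 0.0249 0.029 ]
b 0.03 459 top z 0.1534 a [0.022  0.0308 0.0396]
b 0.04 669 top z 0.1496 a [0.0214 0.0304 0.0397]
```

step_arm(
  increments=[
    {"slide": [0, 0, 0], "turn": [0, 0, 0], "grip": 0},
    {"slide": [0, 0, -0.004], "turn": [0, 0, 0], "grip": 0},
    {"slide": [0, 0, -0.008], "turn": [0, 0, 0], "grip": 0},
    {"slide": [0, 0, -0.012], "turn": [0, 0, 0], "grip": 0},
    {"slide": [0, 0, -0.015], "turn": [0, 0, 0], "grip": 0},
    {"slide": [0, 0, -0.02], "turn": [0, 0, 0], "grip": 0},
    {"slide": [0, 0, -0.02], "turn": [0, 0, 0], "grip": 0},
    {"slide": [0, 0, -0.02], "turn": [0, 0, 0], "grip": 0},
    {"slide": [0, 0, -0.02], "turn": [0, 0, 0], "grip": 0},
    {"slide": [0, 0, -0.012], "turn": [0, 0, 0], "grip": 0},
    {"slide": [0, 0, 0], "turn": [0, 0, 0], "grip": 0},
    {"slide": [0, 0, 0], "turn": [0, 0, 0], "grip": 0},
  ],
)

```text
clock: 24.85
eef_pos: [0.5487, 0.1009, 0.3199]
tool_rot: [1.0, 0.028, 0.006, -0.0]
ft_force: [-0.1, -0.5, 0.1]
grip_width: 0.0424
```

Run:
```python
from h import *
for k in range(2):
    o=telemetry.get_obs();p,d,c=shot("wrist");W=pts(d,c);Z=W[...,2]
    m=(Z>.19)&(Z<.25)&(abs(W[...,0]-.55)<.04)&(abs(W[...,1]-.1)<.08)
    m&=Z>np.percentile(Z[m],60)-.01
    q=W[m];print(o["clock"],"termtop",cv2.minAreaRect((q[:,:2]*1000).astype(np.float32)),np.median(q[:,2]))
    A=np.c_[q[:,:2]-q[:,:2].mean(0),np.ones(len(q))];print("slope",np.linalg.lstsq(A,q[:,2],rcond=None)[0])
    [camera("wrist") for _ in range(6)]
cv2.imwrite("pics/w14.png",p[...,::-1])
p,d,c=shot("side");p2=camera("top")[0]
cv2.imwrite("pics/end.png",np.hstack([cv2.resize(p[90:330,230:430],(400,480)),cv2.resize(p2[100:300,150:310],(384,480))])[...,::-1])
```

```text
24.85 termtop ((549.6192626953125, 102.51167297363281), (29.027423858642578, 100.48959350585938), 3.1763594150543213) 0.22376761735101186
slope [0.01275264 0.00081627 0.22364082]
25.2 termtop ((549.5960693359375, 102.71360778808594), (28.962932586669922, 100.04622650146484), 3.1209921836853027) 0.22374911294572566
slope [0.01238076 0.00099518 0.22362945]
```

View pics/w14.png

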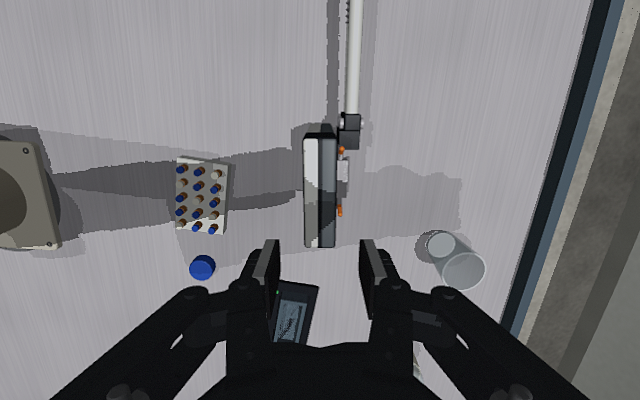

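View pics/end.png

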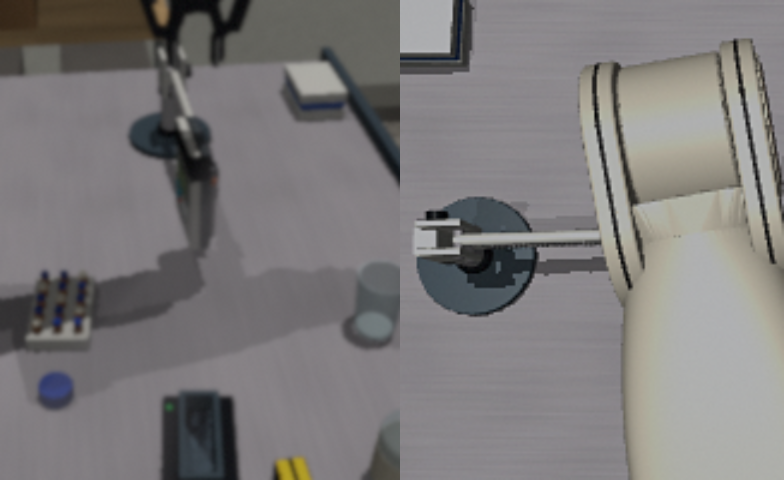

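Both pictures show the terminal hanging upright. In the wrist view it is at (320,190), with the bracket at (343,168) between the ears at (341,150) and (340,211). The arm is still, the gripper is clear above, and the bystanders are in place, so I'm handing in.

```bash
python3 -c "
from h import *
print(bot.job_done())"
```

```text
the job is handed in; nothing more can be done
None
```

The terminal is out of its cradle and hanging on the spring arm's rail, with its bracket between the two orange ears. I handed the job in at about 25 s; the hand-in gave no verdict.

- **Hooking and lowering:** I gripped the terminal by its rubber band and lowered the bracket over the rail. I then followed the arm down about 98 mm, tracking its sideways arc, until the wrist's vertical force was about +0.1 N, which is the sensor's zero. Before that it read about -8 N with the terminal hanging free, so the spring carries all of it.
- **Bumper and release:** I tilted the terminal about 0.01 rad until its back touched the bumper, eased off slightly, then opened the fingers slowly and lifted the gripper clear. For a short time the sideways force was about 1.5–2 N, close to the swivel's 2 N limit. I saw no sideways shift of the head, to within about 0.1 mm.
- **Last checks:**
  - The bracket height was 0.1676 m before letting go and 0.1678 m after, so the arm neither dropped nor sprang up.
  - Two looks 0.35 s apart agreed to within 0.2 mm.
  - The terminal leans about 0.012 rad, within the 0.02 rad expected.
  - The rack, cap, beaker, yellow look-alike and cradle look undisturbed. The solvent bottle is only partly visible in the last side picture, so I did not check it fully.
- **What fell short:** My first move calls were refused because rows left out some keys; nothing moved. The force readings are noisy (about 0.5 N each), so I relied on averages.

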